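# Find the press plate that rocks and reject it

## Task

One of the two press plates on the granite surface plate is warped: it rocks when you press the right one of its corners. Press gently on the corners to find it, hold the rocking corner down against the granite for a full second to be sure, then lift that plate by its knob and set it down flat and gently in the red reject tray, and let go. Leave the sound plate where it stands on the granite, and do not disturb the label roll or the glue stick.

Things in the scene. Friction and masses are not known exactly. Their poses are not given: they have to be found in the camera images.
- granite_top (a point): Dark granite surface plate, 220 x 350 mm (x by y), 40 mm high, fixed to the table; the point is the centre of its flat, level top face; z up.
- press_plate_1_knob (a point): Centre of the black knob (24 mm across) in the middle of press plate 1: on its axis, 32 mm above the underside of the plate's pads, 18 mm above the plate's top face, 12 mm below the knob's top. x and y run parallel to the plate's sides, z up. The plate under it is described at press_plate_1.
- press_plate_2_knob (a point): Centre of the black knob of press plate 2, which has the same size and looks as press plate 1.
- reject_tray: Open red plastic tray, 150 x 150 mm outside, 30 mm high, walls and floor 4 mm thick, fixed to the table; origin at the centre of its underside, x and y parallel to its sides, z up. A press plate fits in it at any yaw.
- press_plate_1: Bare metal plate, 90 x 90 mm, 8 mm thick, about 0.6 kg, on four black rubber corner pads 12 mm across, 36 mm from the middle in x and y, each under a dark dot; top face 14 mm above what it stands on. Origin: centre of the pads' underside. It may be the sound plate or the warped one; both lie level at rest. The sound one yields at no corner. Aim for 4 to 10 N; peaks over 35 N are too hard.
- press_plate_2: The other plate, same size. The warped one, either of the two, lies on three pads; its fourth pad, at any of its corners, hangs 4.5 mm above the granite. A 1 N press on that corner starts to rock it down and 5 N holds it there, its top at that corner then about 4.5 mm lower and the plate leaning about 0.09 rad; let go, it falls back level. Origin: centre of the pads' underside.
- granite: The granite surface plate; origin at the centre of its underside, 40 mm below granite_top.
- label_roll: Bystander: roll of white labels, 90 mm across, 40 mm high, at the back of the table; origin at the centre of its underside.
- glue_stick: Bystander: white and red glue stick standing upright, 25 mm across, 95 mm high, at the back of the table; origin at the centre of its underside.
Things that resemble listed ones, but are neither listed nor needed, are in the scene too. What is shaped like the press_plate_1 but purple is not meant. What is shaped like the press_plate_2 but purple is not meant.

How it is judged:
By the outcome, as a careful person would: the job done as asked, in the order asked, and still so for the second after the job is handed in, with the robot touching nothing.
It also fails if it takes over 72 s, if anything falls off the work surface, if the arm or the gripper's body presses on something with over 40 N, if the wrist force passes 120 N, or if a joint passes its speed limit or range.

## Robot

A 7-joint arm with a two-finger parallel gripper is mounted at the origin on a cart in front of the work surface, level with it; the furniture and walls round the work are solid. World frame = base frame: x ahead of the robot, y to its left, z up, the work surface at z = 0. Lengths are in m, angles in rad, forces in N, time in s.
With the tool pointing down it reaches from about 0.425 to 0.875 m from the base axis. Payload 4.7 kg.
Tool frame: the origin (TCP) lies midway between the tips of the shut fingers; the grasp point (between the pads) lies 19 mm behind it; x points along the fingers, z is the direction in which the jaws open and shut, and the axes are right-handed (so a half turn about x gives the same grasp; the last joint's range is limited). The gripper opens to 87 mm and grips with 3 to 60 N. Pads are 19 mm wide; open, the fingers measure 117 mm over their backs; the gripper's body (75 mm by 190 mm) begins 51 mm behind the grasp point.
Start: joints at [1.245, 0.321, -0.07, 1.45, 0.023, 1.371, -0.057], TCP at [0.217, -0.613, 0.202] pointing down, gripper open.
Joint ranges: [-2.86, 2.86], [-0.3, 2.09], [-1.38, 1.24], [0.06, 2.45], [-1.56, 4.7], [0.09, 2.05], [-2.69, 2.69]. Speed limits (rad/s): [2.57, 2.57, 3.14, 3.14, 3.14, 3.14, 3.14].

## Interface

Orientations are given as a rotation vector (axis times angle).
In Python, from bench import ctrl gives the robot as it stands.
- The arm moves only by the shell command python3 -m pendant 'ROWS' [OPENING] [FORCE]. ROWS is JSON, a list of rows, each an object with "travel": the shift along the tool's x, y, z in m, a list of three; "twist": the turn about the tool's x in rad. In form: [{"travel": [x, y, z], "twist": twist}, ...]. A call has 1 to 10 rows; each row is the pose to reach, as a shift and turn from the pose measured when the call began, along the tool's axes at that moment; what a row does not reach only later rows make up. A row lasts 1/8 s, in which the tool goes at most 62.5 mm and 10.7 degrees, less where a joint would pass 70% of its speed; a pose out of reach is approached as far as the arm can. A call with a gripper value outside its range is refused whole. OPENING is the opening, from -1 (shut) to 1 (fully open), so that 0 is half open, set as the call begins (- or left out, the last holds). The fingers move at their own pace and stop on an object; FORCE is the grip in N (left out, the last holds). Time passes only in rows, so rows that repeat a pose let the fingers close. It gives the time, the measured TCP pose, the force and the opening at its end, in the units of the state.
- ctrl.get_state(): the state, without advancing time (a new reading comes with each control period).
- ctrl.get_image(name): name is "scene" or "top" or "wrist"; returns the picture (480x640x3 uint8, red, green, blue); there is no depth.
- ctrl.camera_model(name): a dict with "K" (3x3 intrinsics, pixels), "distortion" ([k1, k2, p1, p2, k3] as OpenCV has them; the pictures are not rectified), "rvec" (rotation vector, rad) and "tvec" (3), from world to camera coordinates, as OpenCV has them; the wrist camera has in their place "T_tool_cam" (4x4, takes a point from camera to tool coordinates, whose origin is the TCP and whose axes are the tool frame's). Camera axes: x right, y down, z forward; pixel columns grow to the right and rows downward; lengths in m; the calibration is good to about 2 mm. A picture is of the moment at which its call begins: read the wrist's pose just before it. camera_model takes no time and is no camera call.
- ctrl.close_job(): hands the job in, once; it reports no verdict.
The state is a dict: "time": time; "joint_positions": joint angles; "qd": joint speeds; "joint_torque": joint torques, N m; "position": TCP position; "tool_rot": TCP orientation; "ft_force": force on the tool from outside, world axes, zero at the start; "torque": the same for the moment, N m; "grip_width": opening from 0.0 (shut) to 1.0 (fully open).
Only numpy, scipy, OpenCV 4.12 (cv2) and the standard library are available. Lean on these libraries where they do the work, as an engineer would, in place of code of your own. Each camera call takes 0.05 s, during which the arm holds its last target.

## Working session

There is one attempt and no reset: what is moved stays moved. The work goes in short steps, Python scripts to look and compute and a shell command to move; the robot and the scene stay as the last step left them, time stands still between calls to the robot, and variables do not carry over. Pictures are saved under pics/ and viewed, and the job is handed in when it is done.

```bash
mkdir -p pics; ls; python3 - <<'E'
from bench import ctrl
import cv2
s=ctrl.get_state();print({k:(v if not hasattr(v,'__len__') else [round(float(x),3) for x in v]) for k,v in s.items()})
for n in ("scene","top","wrist"):
    im=ctrl.get_image(n); cv2.imwrite(f"pics/{n}0.png",cv2.cvtColor(im,cv2.COLOR_RGB2BGR))
    m=ctrl.camera_model(n); print(n,m)
E
```

```text
pics
{'time': 0.0, 'joint_positions': [1.245, 0.322, -0.07, 1.452, 0.023, 1.371, -0.057], 'qd': [-0.0, -0.001, 0.001, 0.002, -0.001, -0.002, 0.001], 'joint_torque': [0.0, -49.129, -0.404, -31.253, -0.064, 0.044, 0.0], 'position': [0.216, -0.612, 0.201], 'tool_rot': [0.956, 1.353, -0.955], 'ft_force': [0.254, 0.133, -0.156], 'torque': [-0.035, -0.02, 0.004], 'grip_width': 0.9987517462338734}
scene {'K': array([[462.82948901,   0.        , 330.11255852],
       [  0.        , 462.82948901, 242.09655493],
       [  0.        ,   0.        ,   1.        ]]), 'distortion': array([-0.02521185,  0.        ,  0.        ,  0.        ,  0.        ]), 'rvec': array([ 0.54180637, -2.76918538,  1.00587503]), 'tvec': array([0.53851621, 0.20101741, 0.99632196])}
top {'K': array([[481.56830269,   0.        , 319.51193235],
       [  0.        , 481.56830269, 243.52304491],
       [  0.        ,   0.        ,   1.        ]]), 'distortion': array([0.0398918, 0.       , 0.       , 0.       , 0.       ]), 'rvec': array([ 2.14325295, -2.19934087,  0.10669798]), 'tvec': array([0.03740736, 0.58869167, 1.33925067])}
wrist {'K': array([[344.66105657,   0.        , 324.66366869],
       [  0.        , 344.66105657, 238.91185335],
       [  0.        ,   0.        ,   1.        ]]), 'distortion': array([-0.06483315,  0.        ,  0.        ,  0.        ,  0.        ]), 'T_tool_cam': array([[ 2.46261518e-04, -2.51530695e-01,  9.67849290e-01,
        -1.81830330e-01],
       [-3.69191479e-04, -9.67849276e-01, -2.51530598e-01,
         6.82616012e-02],
       [ 9.99999902e-01, -2.95379405e-04, -3.31207021e-04,
        -9.97903537e-04],
       [ 0.00000000e+00,  0.00000000e+00,  0.00000000e+00,
         1.00000000e+00]])}
```

View pics/top0.png

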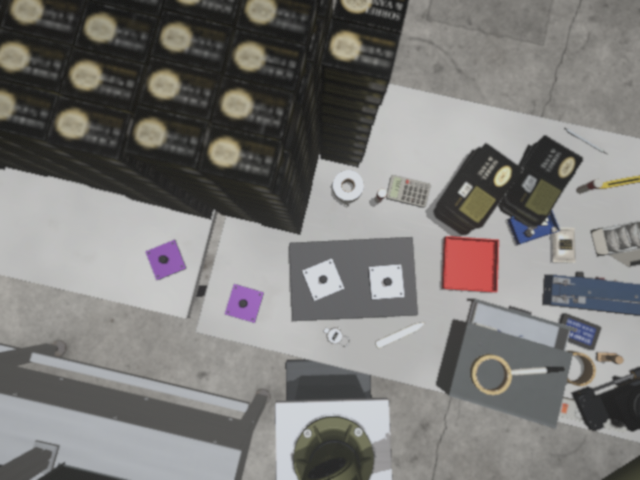

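View pics/scene0.png

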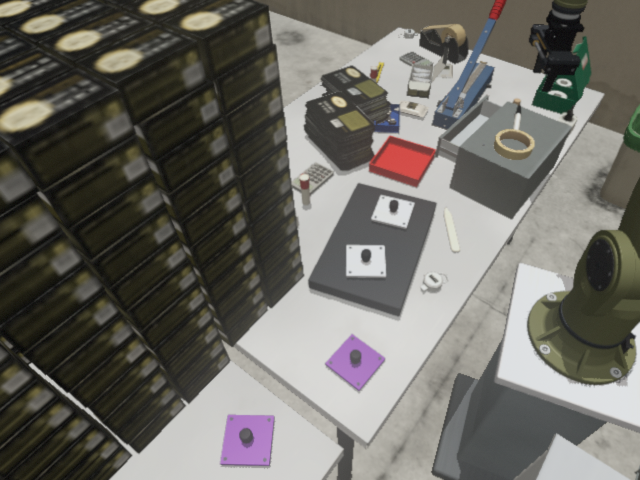

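The top view shows granite around (353,278), with plates at about (323,280) and (386,282). The red tray is at (470,265), the label roll at (348,186) and the glue stick at (381,195). The purple decoys are off the granite. The scene view agrees. I'll measure next.

```bash
cat > h.py <<'E'
from bench import ctrl
import cv2, numpy as np
from scipy.spatial.transform import Rotation as R
def Tcam(n,st=None):
    m=ctrl.camera_model(n)
    if n=="wrist":
        T=np.eye(4);T[:3,:3]=R.from_rotvec(st["tool_rot"]).as_matrix();T[:3,3]=st["position"]
        return m,T@m["T_tool_cam"]
    Rm=cv2.Rodrigues(m["rvec"])[0];T=np.eye(4);T[:3,:3]=Rm.T;T[:3,3]=-Rm.T@m["tvec"]
    return m,T
def ray(n,px,st=None):
    m,T=Tcam(n,st)
    u=cv2.undistortPoints(np.array(px,float).reshape(-1,1,2),m["K"],m["distortion"]).reshape(-1,2)
    d=np.c_[u,np.ones(len(u))]@T[:3,:3].T
    return T[:3,3],d
def onz(n,px,z,st=None):
    o,d=ray(n,px,st); return o+d*((z-o[2])/d[:,2])[:,None]
def tri(n1,p1,n2,p2,s1=None,s2=None):
    o1,d1=ray(n1,[p1],s1);o2,d2=ray(n2,[p2],s2);d1=d1[0];d2=d2[0]
    A=np.c_[d1,-d2];t=np.linalg.lstsq(A,o2-o1,rcond=None)[0]
    a=o1+t[0]*d1;b=o2+t[1]*d2
    return (a+b)/2,np.linalg.norm(a-b)
def proj(n,P,st=None):
    m,T=Tcam(n,st);W=np.linalg.inv(T)
    return cv2.projectPoints(np.array(P,float).reshape(-1,3),cv2.Rodrigues(W[:3,:3])[0],W[:3,3],m["K"],m["distortion"])[0].reshape(-1,2)
def show(im,f,box=None,k=1):
    if box: im=im[box[1]:box[3],box[0]:box[2]]
    im=cv2.resize(im,None,fx=k,fy=k,interpolation=cv2.INTER_CUBIC)
    cv2.imwrite(f,cv2.cvtColor(im,cv2.COLOR_RGB2BGR))
def blobs(mask,amin):
    n,l,s,c=cv2.connectedComponentsWithStats(mask.astype(np.uint8))
    return [(s[i],c[i],(l==i).astype(np.uint8)) for i in range(1,n) if s[i][4]>=amin]
E
python3 - <<'E'
from h import *
np.set_printoptions(precision=4,suppress=True)
im=cv2.imread("pics/top0.png")[...,::-1];
roi=np.zeros(im.shape[:2],bool);roi[250:310,295:412]=1
for s,c,m in blobs((im.min(2)>140)&roi,200):
    cn=cv2.findContours(m,0,2)[0][0];r=cv2.minAreaRect(cn);p=cv2.boxPoints(r)
    P=onz("top",p,.054);print("plate",c,r[1]);print(P,P.mean(0),[np.linalg.norm(P[i]-P[i-1]) for i in range(4)])
    h=cv2.convexHull(cn);f=np.zeros_like(m);cv2.fillConvexPoly(f,h,1);k=(im.max(2)<90)&(f>0)
    for s2,c2,m2 in blobs(k,20): print(" knob",c2,s2[4],onz("top",[c2],.078))
i=im.astype(int)
for s,c,m in blobs((i[...,0]>120)&(i[...,1]<80),800):
    r=cv2.minAreaRect(cv2.findContours(m,0,2)[0][0]);P=onz("top",cv2.boxPoints(r),.03);print("tray",P,P.mean(0),[np.linalg.norm(P[i]-P[i-1]) for i in range(4)])
g=(i.max(2)<110)
roi[:]=0;roi[225:330,280:425]=1
for s,c,m in blobs(g&roi,3000):
    r=cv2.minAreaRect(cv2.convexHull(cv2.findContours(m,0,2)[0][0]));P=onz("top",cv2.boxPoints(r),.04);print("granite",P,P.mean(0))
# scene knobs
s=cv2.imread("pics/scene0.png")[...,::-1]
show(s,"pics/sc_crop.png",(300,170,460,330),4)
show(im,"pics/top_crop.png",(280,230,440,330),5)
E
```

```text
plate [322.8092 279.1183] (33.384620666503906, 33.230770111083984)
[[ 0.5144  0.0754  0.054 ]
 [ 0.5477 -0.0107  0.054 ]
 [ 0.4615 -0.0437  0.054 ]
 [ 0.4287  0.0419  0.054 ]] [0.4881 0.0157 0.054 ] [np.float64(0.092018667846073), np.float64(0.09225206489807838), np.float64(0.09226204284925078), np.float64(0.09164202853581933)]
 knob [322.5185 279.1111] 27 [[0.4873 0.0166 0.078 ]]
plate [386.5786 281.3674] (33.950904846191406, 33.136077880859375)
[[ 0.5207 -0.1121  0.054 ]
 [ 0.5267 -0.2038  0.054 ]
 [ 0.4334 -0.2082  0.054 ]
 [ 0.4275 -0.1172  0.054 ]] [ 0.4771 -0.1603  0.054 ] [np.float64(0.09339358576726232), np.float64(0.0918843747095454), np.float64(0.09338837701423203), np.float64(0.09121334070201927)]
 knob [386.6667 281.4242] 33 [[ 0.4766 -0.1573  0.078 ]]
granite [[ 0.5921  0.1098  0.04  ]
 [ 0.5981 -0.2414  0.04  ]
 [ 0.3834 -0.2407  0.04  ]
 [ 0.3774  0.1048  0.04  ]] [ 0.4877 -0.0669  0.04  ]
```

View pics/wrist0.png

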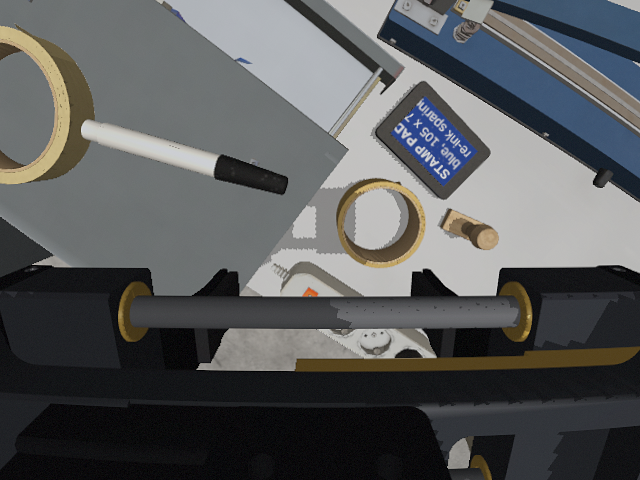

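View pics/sc_crop.png

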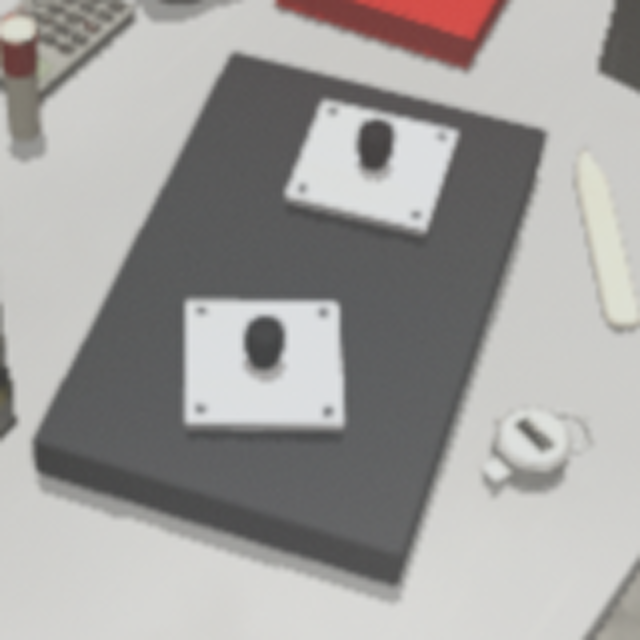

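View pics/top_crop.png

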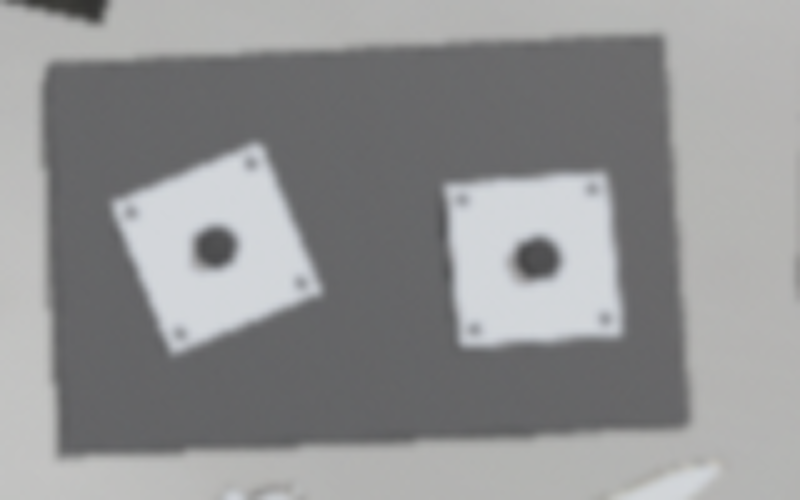

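```bash
python3 - <<'E'
from h import *
np.set_printoptions(precision=4,suppress=True)
im=cv2.imread("pics/top0.png")[...,::-1];i=im.astype(int)
for s,c,m in blobs((i[...,0]>i[...,1]*2)&(i[...,0]>90),1000):
    r=cv2.minAreaRect(cv2.findContours(m,0,2)[0][0]);P=onz("top",cv2.boxPoints(r),.03);print("tray",c,P,P.mean(0),[np.linalg.norm(P[i]-P[i-1]) for i in range(4)])
print("tape",tri("top",(492,374),"scene",(515,143)))
print("stack corner z0",onz("top",[(303,233)],0))
print("knobA",tri("top",(322.7,279.2),"scene",(300+264/4,170+340/4)))
print("knobB",tri("top",(386.9,281.5),"scene",(300+375/4,170+144/4)))
# dots from top crop (5x)
d=np.array([(131,212),(252,163),(301,283),(180,333),(462,200),(592,189),(605,319),(474,329)])/5+[280,230]-.4
P=onz("top",d,.054);print(P,P[:4].mean(0),P[4:].mean(0),np.linalg.norm(P[0]-P[1]),np.linalg.norm(P[4]-P[5]))
s=ctrl.get_state();print(R.from_rotvec(s["tool_rot"]).as_matrix())
E
```

```text
tray [469.3797 263.8661] [[ 0.4541 -0.3197  0.03  ]
 [ 0.6003 -0.3342  0.03  ]
 [ 0.5894 -0.4806  0.03  ]
 [ 0.4438 -0.4646  0.03  ]] [ 0.5219 -0.3998  0.03  ] [np.float64(0.14523611653097684), np.float64(0.14691363195803778), np.float64(0.14678354897066756), np.float64(0.14648576162234628)]
tape (array([ 0.2383, -0.3974,  0.1598]), np.float64(0.004010842720238595))
stack corner z0 [[0.6243 0.0693 0.    ]]
knobA (array([0.4868, 0.016 , 0.0695]), np.float64(0.0009425322523846729))
knobB (array([ 0.4757, -0.1596,  0.0672]), np.float64(0.001757411619785921))
[[ 0.5087  0.0623  0.054 ]
 [ 0.5341 -0.0055  0.054 ]
 [ 0.4671 -0.0308  0.054 ]
 [ 0.4414  0.0368  0.054 ]
 [ 0.5106 -0.1213  0.054 ]
 [ 0.5149 -0.1935  0.054 ]
 [ 0.4432 -0.1976  0.054 ]
 [ 0.4395 -0.1253  0.054 ]] [0.4878 0.0157 0.054 ] [ 0.477  -0.1594  0.054 ] 0.07243127935047783 0.07228955968900867
[[-0.0006  0.9428  0.3334]
 [ 0.0013  0.3334 -0.9428]
 [-1.     -0.0001 -0.0014]]
```

Positions are consistent: dot spacing is 72.4 mm against 72, and the tray side is about 146 mm against 150. Tray centre is (0.522,-0.400), plate A (0.488,0.016), plate B (0.477,-0.159). I'll fly above plate B with the gripper shut.

```bash
python3 -m pendant '[{"travel":[-0.05,0.02,-0.01],"twist":0},{"travel":[-0.06,0.06,-0.045],"twist":0.1},{"travel":[-0.06,0.105,-0.075],"twist":0.2},{"travel":[-0.06,0.15,-0.105],"twist":0.34},{"travel":[-0.06,0.2,-0.14],"twist":0.34},{"travel":[-0.06,0.25,-0.175],"twist":0.34},{"travel":[-0.06,0.3,-0.21],"twist":0.34},{"travel":[-0.06,0.35,-0.245],"twist":0.34},{"travel":[0,0.4,-0.28],"twist":0.34},{"travel":[0.05,0.422,-0.295],"twist":0.34}]' -1 30
```

```text
time: 1.4
position: [0.5127, -0.1989, 0.1658]
tool_rot: [1.209, 1.208, -1.206]
ft_force: [1.3, -1.3, -0.3]
grip_width: 0.016
```

```bash
python3 - <<'E'
from h import *
np.set_printoptions(precision=4,suppress=True)
s=ctrl.get_state();im=ctrl.get_image("wrist");print(s["position"],R.from_rotvec(s["tool_rot"]).as_matrix(),s["ft_force"])
show(im,"pics/w1.png")
print(proj("wrist",[[.5106,-.1213,.054],[.5149,-.1935,.054],[.477,-.1594,.084]],s))
E
```

```text
[ 0.5127 -0.1989  0.1658] [[ 0.0026  1.      0.002 ]
 [ 0.0002  0.002  -1.    ]
 [-1.      0.0026 -0.0002]] [ 1.2934 -1.3325 -0.2537]
[[237.5687 232.1659]
 [319.6342 227.4759]
 [277.5016 280.6721]]
```

View pics/w1.png

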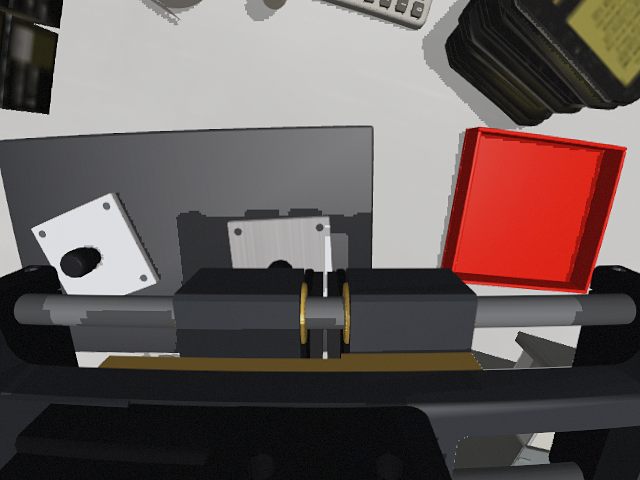

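The wrist view shows plate B's dots at (238,232) and (320,227), within a pixel of the predictions. The red tray is at (535,210) and plate A at (95,245). I'll descend over B's corner b2 now.

```bash
python3 -m pendant '[{"travel":[0.04,0.002,-0.005],"twist":0},{"travel":[0.08,0.002,-0.005],"twist":0},{"travel":[0.1,0.002,-0.005],"twist":0},{"travel":[0.105,0.002,-0.005],"twist":0},{"travel":[0.105,0.002,-0.005],"twist":0}]'; python3 -m pendant '[{"travel":[0.002,0,0],"twist":0},{"travel":[0.004,0,0],"twist":0},{"travel":[0.005,0,0],"twist":0},{"travel":[0.005,0,0],"twist":0}]'
```

```text
time: 2.08
position: [0.5115, -0.1863, 0.0529]
tool_rot: [1.207, 1.225, -1.205]
ft_force: [0.4, 0.3, 0.7]
grip_width: 0.007
time: 2.58
position: [0.5115, -0.1863, 0.048]
tool_rot: [1.207, 1.225, -1.205]
ft_force: [0.4, -0.2, 0.8]
grip_width: 0.001
```

```bash
python3 - <<'E'
from h import *
s=ctrl.get_state();print(s["position"],s["ft_force"],s["time"])
show(ctrl.get_image("wrist"),"pics/w2.png")
show(ctrl.get_image("scene"),"pics/s2.png",(300,130,500,280),4)
E
```

```text
[ 0.51146656 -0.18627782  0.04796666] [ 0.41189498 -0.18072259  0.81525302] 2.575
```

View pics/w2.png

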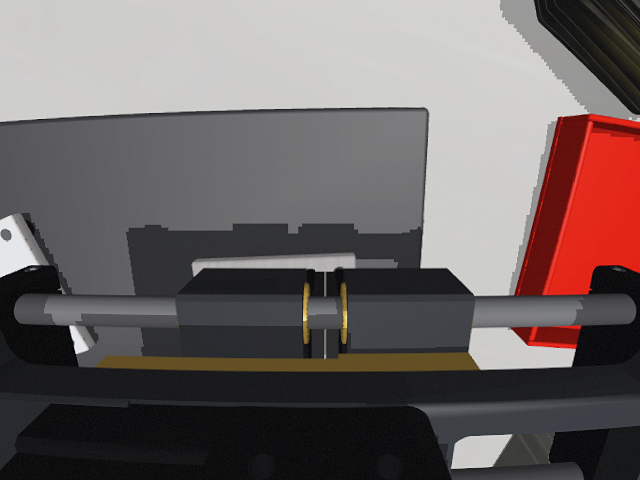

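View pics/s2.png

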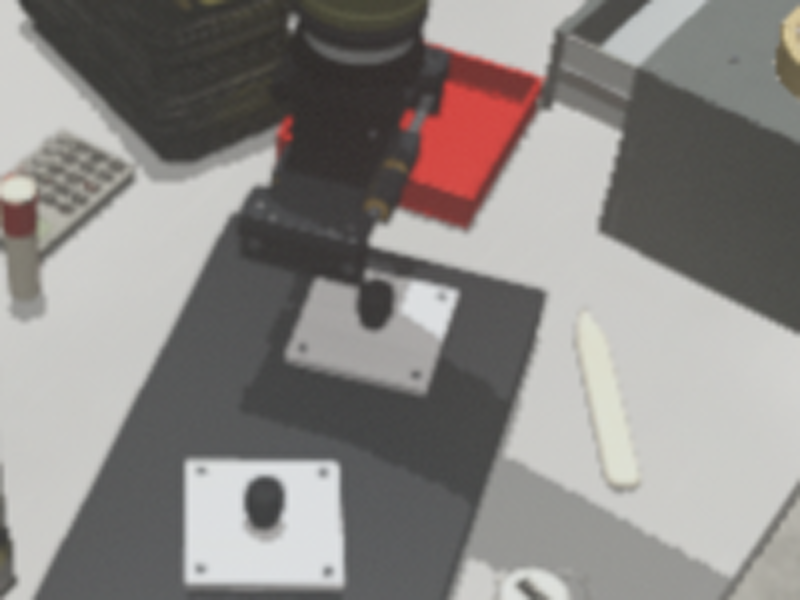

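The wrist view has the plate edge from (193,262) to (355,255), so tilt isn't clear. The scene view shows the fingertips hidden behind B's knob. I'll go on down gently.

```bash
for i in 1 2 3; do python3 -m pendant '[{"travel":[0.001,0,0],"twist":0},{"travel":[0.001,0,0],"twist":0}]' | sed -n '1,4p' | grep -v rot; done
```

```text
time: 2.92
position: [0.5115, -0.1862, 0.0469]
ft_force: [-0.5, 0.7, 0.1]
time: 3.18
position: [0.5114, -0.1862, 0.0458]
ft_force: [-0.2, 0.0, -0.7]
time: 3.42
position: [0.5112, -0.1862, 0.0447]
ft_force: [-0.1, -0.2, 0.6]
```

```bash
python3 - <<'E'
from h import *
s=ctrl.get_state();print(s["position"],R.from_rotvec(s["tool_rot"]).as_matrix().round(3),s["ft_force"],s["time"])
show(ctrl.get_image("wrist"),"pics/w3.png",(150,200,450,380),2.6)
a=ctrl.get_image("scene")
show(a,"pics/s3.png",(340,160,440,240),8)
show(cv2.imread("pics/scene0.png")[...,::-1],"pics/s0.png",(340,160,440,240),8)
print(proj("scene",[s["position"],[.5149,-.1935,.054]]))
E
```

```text
[ 0.51124441 -0.1861567   0.04466797] [[-0.008  1.     0.007]
 [ 0.009  0.007 -1.   ]
 [-1.    -0.008 -0.009]] [-0.08152656 -0.15033804  0.6485351 ] 3.425
[[382.56744344 201.67150578]
 [382.37492304 196.88657481]]
```

View pics/w3.png

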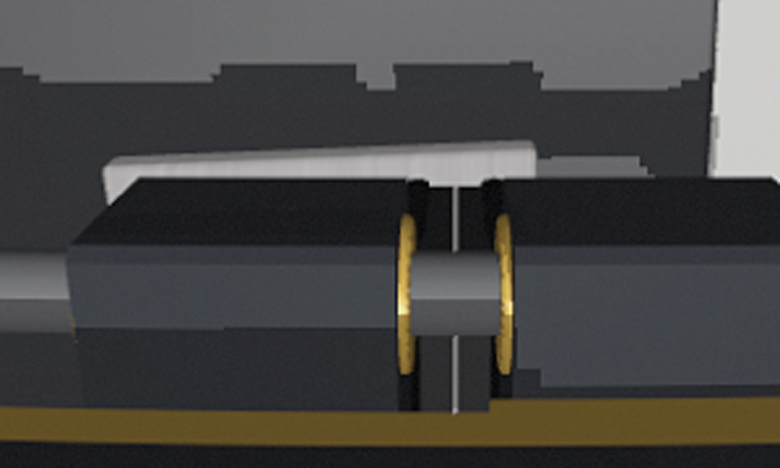

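View pics/s3.png

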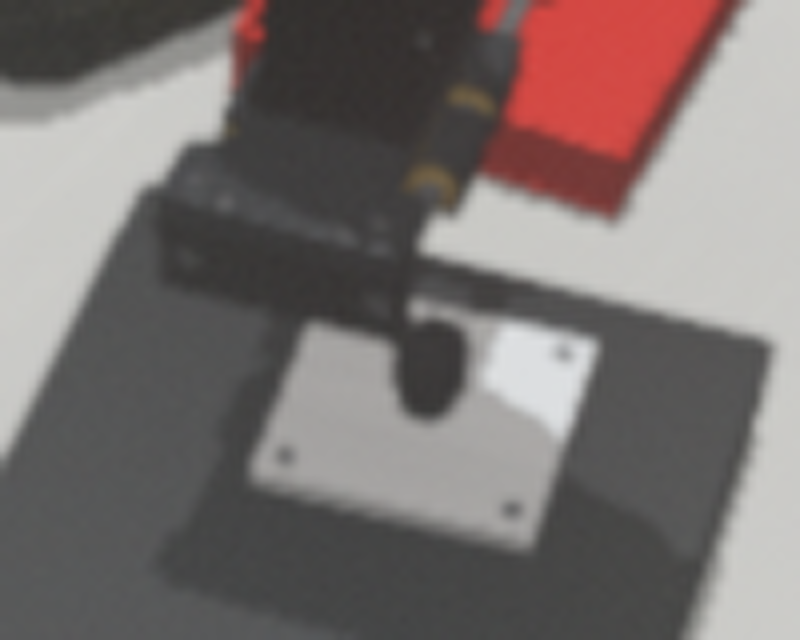

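View pics/s0.png

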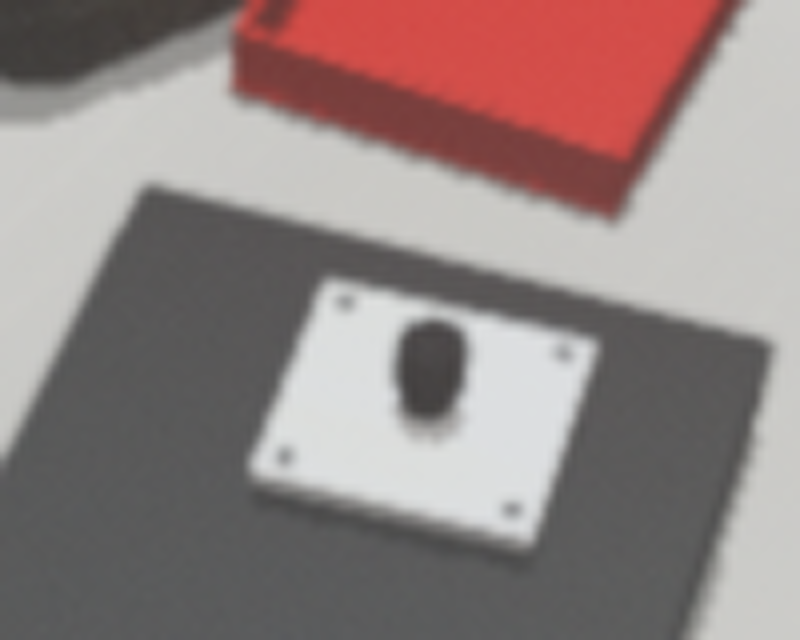

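```bash
python3 - <<'E'
from h import *
s=ctrl.get_state()
print(proj("wrist",[[.5267,-.2038,.054],[.5207,-.1121,.054],[.5981,-.2414,.04],s["position"]],s))
print((proj("scene",[[.5112,-.186,.0447],[.5112,-.186,.054],[.5112,-.186,.115],[.5112,-.186+.05,.115],[.5112,-.186-.095,.115]])-[340,160])*8)
E
```

```text
[[360.31186017 253.7094777 ]
 [187.89757389 262.64998821]
 [435.03118602 113.71951212]
 [326.37593744 274.6159298 ]]
[[340.52555557 333.6553722 ]
 [342.6182561  313.2071997 ]
 [356.96562482 172.85722186]
 [305.5299852  277.43514326]
 [447.61485095 -11.49842255]]
```

```bash
python3 - <<'E'
from h import *
show(ctrl.get_image("top"),"pics/t3.png",(340,220,460,310),6)
E
```

```text
(no output)
```

View pics/t3.png

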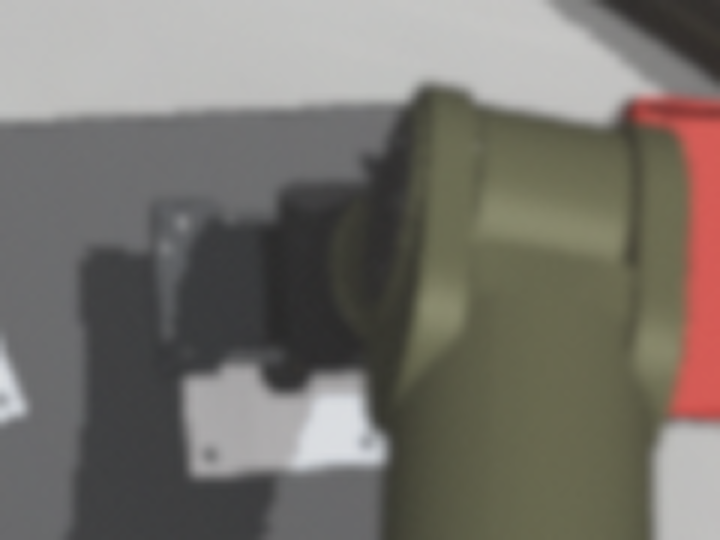

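```bash
python3 - <<'E'
from h import *
a=cv2.imread("pics/scene0.png",0).astype(float);b=cv2.cvtColor(ctrl.get_image("scene"),cv2.COLOR_RGB2GRAY).astype(float)
def cen(g,p,r=4):
    x,y=int(round(p[0])),int(round(p[1]));w=g[y-r:y+r+1,x-r:x+r+1];d=np.clip(np.percentile(w,50)-15-w,0,None)
    Y,X=np.mgrid[y-r:y+r+1,x-r:x+r+1];return (X*d).sum()/d.sum(),(Y*d).sum()/d.sum()
for n,z in (("b1",.054),("b3",.054),("b4",.054)):
    P={"b1":[.5106,-.1213],"b3":[.4432,-.1976],"b4":[.4395,-.1253]}[n]
    p=proj("scene",[P+[z]])[0];q=proj("scene",[P+[z+.0045]])[0]
    print(n,p,"rise4.5->",q-p,cen(a,p),cen(b,p))
print("knob",cen(a,(393.5,206),7),cen(b,(393.5,206),7))
s=ctrl.get_state();print(s["position"],s["ft_force"],s["joint_torque"])
E
```

```text
b1 [374.9421609  216.16867028] rise4.5-> [ 0.10875989 -1.23909101] (np.float64(372.0653029110936), np.float64(215.97324940991345)) (np.float64(371.76881720430106), np.float64(215.0268817204301))
b3 [409.52713961 203.09990627] rise4.5-> [ 0.20613357 -1.24683097] (np.float64(411.24413863404686), np.float64(200.63914373088684)) (np.float64(411.240038406145), np.float64(200.6322611617859))
b4 [402.79738376 222.84395013] rise4.5-> [ 0.19429963 -1.23572882] (np.float64(403.0906344410876), np.float64(226.16112789526687)) (np.float64(403.614406779661), np.float64(225.83474576271186))
knob (np.float64(393.31810411810415), np.float64(205.83480963480963)) (np.float64(392.6441428967045), np.float64(204.6809747992246))
[ 0.51132652 -0.18616934  0.04477869] [-0.84696438  0.39411488 -0.68676891] [-3.31948740e-04 -3.97768950e+01 -3.06264885e+00 -2.71129274e+01
 -6.45364146e-02 -1.72034511e-02  1.01942736e-03]
```

```bash
for i in 1 2 3 4; do python3 -m pendant '[{"travel":[0.001,0,0],"twist":0}]' | grep -E "time|pos|force"; done
```

```text
time: 3.75
position: [0.5115, -0.1862, 0.0439]
ft_force: [1.0, 0.8, -0.3]
time: 3.88
position: [0.5114, -0.1862, 0.0428]
ft_force: [-0.2, 0.2, -0.2]
time: 4.0
position: [0.5114, -0.1862, 0.0417]
ft_force: [0.1, 0.5, 1.1]
time: 4.12
position: [0.5114, -0.1862, 0.0406]
ft_force: [0.1, -0.8, 0.7]
```

```bash
python3 - <<'E'
from h import *
s=ctrl.get_state();im=ctrl.get_image("wrist");s2=ctrl.get_state()
print(s["position"],s2["position"],s2["ft_force"])
print(proj("wrist",[[.5267,-.2038,.054],[.5207,-.1121,.054],[.5981,-.2414,.04],[.5208,-.1121+.0,.05]],s))
show(im,"pics/w4.png")
show(ctrl.get_image("scene"),"pics/s4.png",(340,160,440,240),8)
E
```

```text
[ 0.5113637  -0.18617287  0.04060821] [ 0.51124051 -0.18610965  0.04044207] [ 0.19444578  0.18346413 -0.4497534 ]
[[360.99260492 256.17892649]
 [184.77777638 265.27166579]
 [437.4173615  113.0120084 ]
 [187.72070059 262.61075115]]
```

View pics/w4.png

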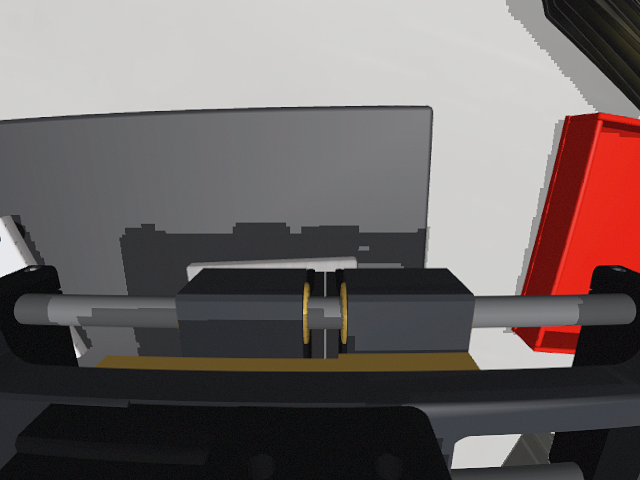

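View pics/s4.png

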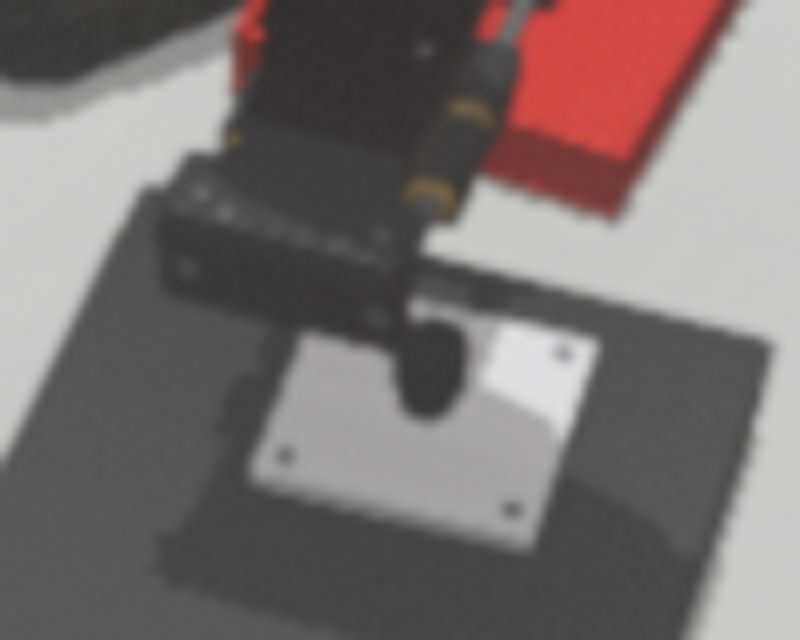

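```bash
python3 - <<'E'
from h import *
np.set_printoptions(precision=4,suppress=True)
t=ctrl.get_image("top");show(t,"pics/t4.png",(350,235,430,295),10)
show(ctrl.get_image("scene"),"pics/s4b.png",(340,150,420,210),10)
for z in(.1,.12,.14): print(onz("top",[(366,253),(367.5,282)],z))
E
```

```text
[[ 0.5537 -0.1018  0.1   ]
 [ 0.476  -0.1031  0.1   ]]
[[ 0.5522 -0.0999  0.12  ]
 [ 0.4757 -0.1011  0.12  ]]
[[ 0.5507 -0.0979  0.14  ]
 [ 0.4754 -0.0991  0.14  ]]
```

View pics/t4.png

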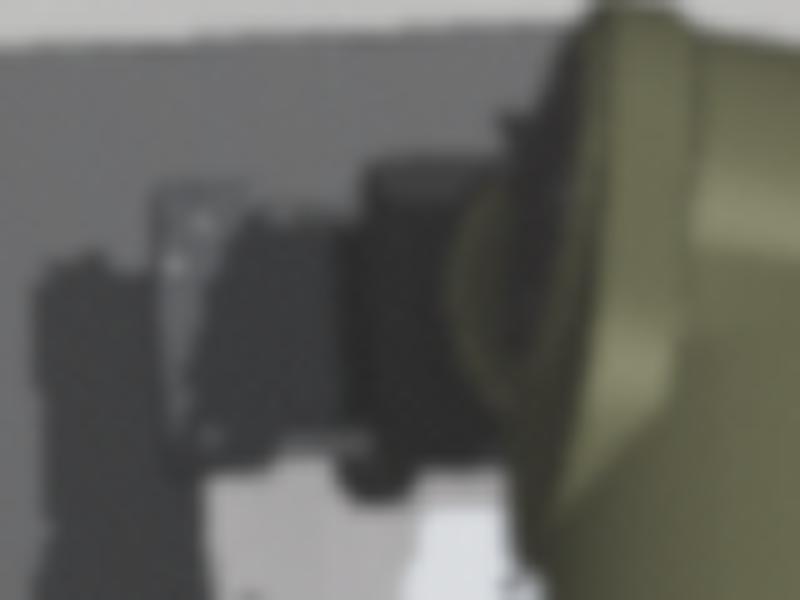

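View pics/s4b.png

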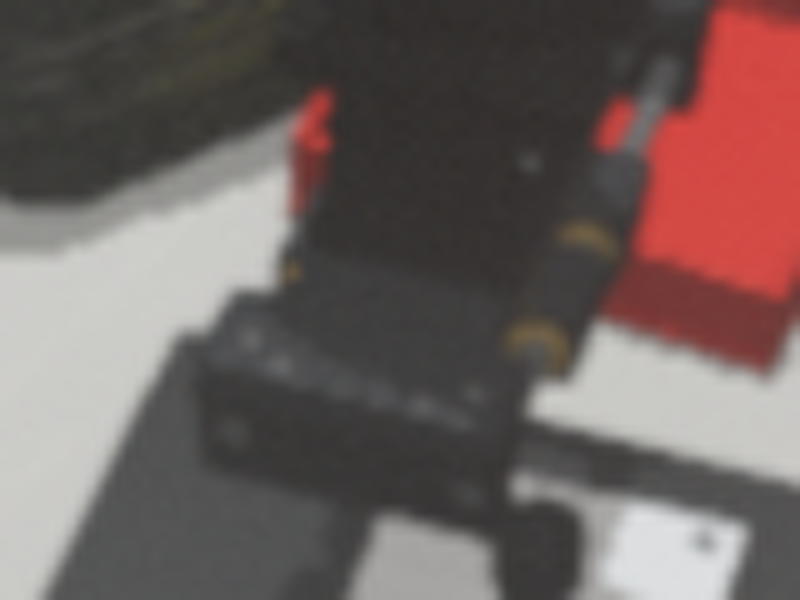

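```bash
python3 - <<'E'
from h import *
np.set_printoptions(precision=4,suppress=True)
print(tri("top",(365.5,253.5),"scene",(360.0,187.2)))
print(tri("top",(366.5,282),"scene",(340+50.5,150+42.5)))
print(tri("top",(365.5,253.5),"scene",(361.0,196)))
E
```

```text
(array([ 0.5462, -0.0947,  0.1638]), np.float64(0.002811773102866027))
(array([ 0.4735, -0.0936,  0.1736]), np.float64(0.00299615008547401))
(array([ 0.5463, -0.0983,  0.1327]), np.float64(0.007447291181829448))
```

```bash
for i in 1 2 3 4 5 6; do python3 -m pendant '[{"travel":[0.001,0,0],"twist":0}]' | grep -E "time|pos|force"|tr '\n' ' '; echo; done
```

```text
time: 4.45 position: [0.5115, -0.1862, 0.0398] ft_force: [0.1, -0.7, -0.0] 
time: 4.58 position: [0.5115, -0.1862, 0.0387] ft_force: [0.1, -0.2, -0.1] 
time: 4.7 position: [0.5115, -0.1862, 0.0376] ft_force: [-0.7, 0.0, -0.4] 
time: 4.82 position: [0.5115, -0.1862, 0.0366] ft_force: [0.2, 0.2, -1.2] 
time: 4.95 position: [0.5115, -0.1861, 0.0355] ft_force: [-0.4, 1.2, 0.7] 
time: 5.08 position: [0.5114, -0.1861, 0.0344] ft_force: [-0.6, -0.5, 3.2]
```

```bash
for i in 1 2 3; do python3 -m pendant '[{"travel":[0.0005,0,0],"twist":0}]' | grep -E "time|pos|force"|tr '\n' ' '; echo; done
python3 - <<'E'
from h import *
s=ctrl.get_state();print(s["position"],s["ft_force"],s["torque"])
show(ctrl.get_image("scene"),"pics/s5.png",(340,160,440,240),8)
E
```

```text
time: 5.2 position: [0.5115, -0.1862, 0.0343] ft_force: [-2.5, 1.5, 6.1] 
time: 5.32 position: [0.5115, -0.1862, 0.0344] ft_force: [-2.3, 0.5, 5.5] 
time: 5.45 position: [0.5115, -0.1862, 0.0344] ft_force: [-1.8, 0.4, 5.5] 
[ 0.51147254 -0.18618387  0.03438442] [-1.84668116  0.43340157  5.54142064] [ 0.16220553  0.47064996 -0.04733455]
```

View pics/s5.png

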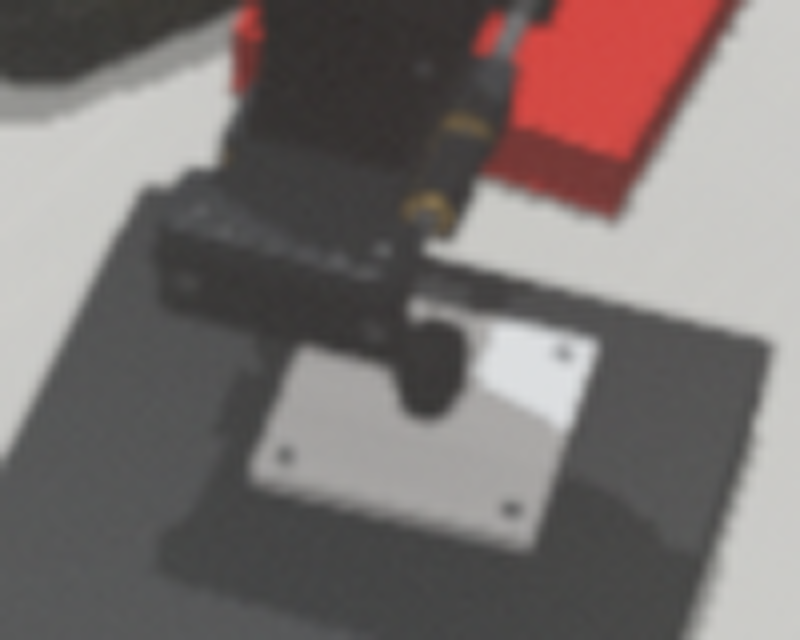

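At reported z 0.0344 there is firm contact (5.5 N) and plate B hasn't moved, so b2 doesn't rock. But the contact came about 19 mm lower in reported z than expected. I'll touch bare granite at (0.55,-0.08), clear of both knobs, to establish the true tip height.

```bash
python3 -m pendant '[{"travel":[-0.03,0,0],"twist":0},{"travel":[-0.05,0.01,-0.03],"twist":0},{"travel":[-0.05,0.03,-0.08],"twist":0},{"travel":[-0.05,0.0385,-0.106],"twist":0},{"travel":[-0.03,0.0385,-0.106],"twist":0},{"travel":[-0.01,0.0385,-0.106],"twist":0},{"travel":[0,0.0385,-0.106],"twist":0},{"travel":[0.004,0.0385,-0.106],"twist":0},{"travel":[0.007,0.0385,-0.106],"twist":0},{"travel":[0.008,0.0385,-0.106],"twist":0}]'
python3 - <<'E'
from h import *
s=ctrl.get_state();im=ctrl.get_image("wrist")
print(s["position"],R.from_rotvec(s["tool_rot"]).as_matrix().round(3),s["joint_positions"])
show(im,"pics/w6.png");show(ctrl.get_image("scene"),"pics/s6.png",(340,140,440,220),8)
print(proj("wrist",[[.5207,-.1121,.054],[.5087,.0623,.054],[.5341,-.0055,.054],[.5106,-.1213,.054],[.5149,-.1935,.054],[.5981,-.2414,.04],[.5921,.1098,.04]],s))
E
```

```text
time: 6.75
position: [0.5495, -0.08, 0.0273]
tool_rot: [1.207, 1.224, -1.205]
ft_force: [-0.0, -0.4, 0.1]
grip_width: 0.008
[ 0.54949088 -0.07995413  0.02732395] [[-0.007  1.     0.007]
 [ 0.008  0.007 -1.   ]
 [-1.    -0.007 -0.008]] [ 0.51828564  0.32072202 -0.47866703  1.85843463  0.16310548  1.00990252
 -1.59120649]
[[388.64815764 346.5715228 ]
 [ 64.72773046 358.18244415]
 [178.8421467  320.13338857]
 [405.04960416 363.54846494]
 [540.69993033 355.06201413]
 [638.84706075 195.91186197]
 [-25.16350021 202.66321575]]
```

View pics/w6.png

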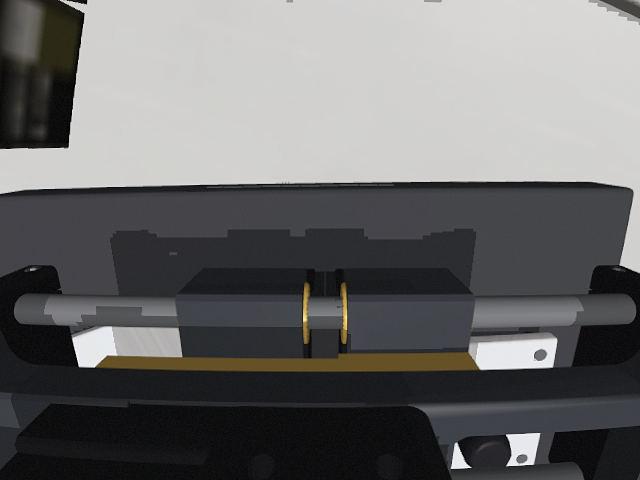

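View pics/s6.png

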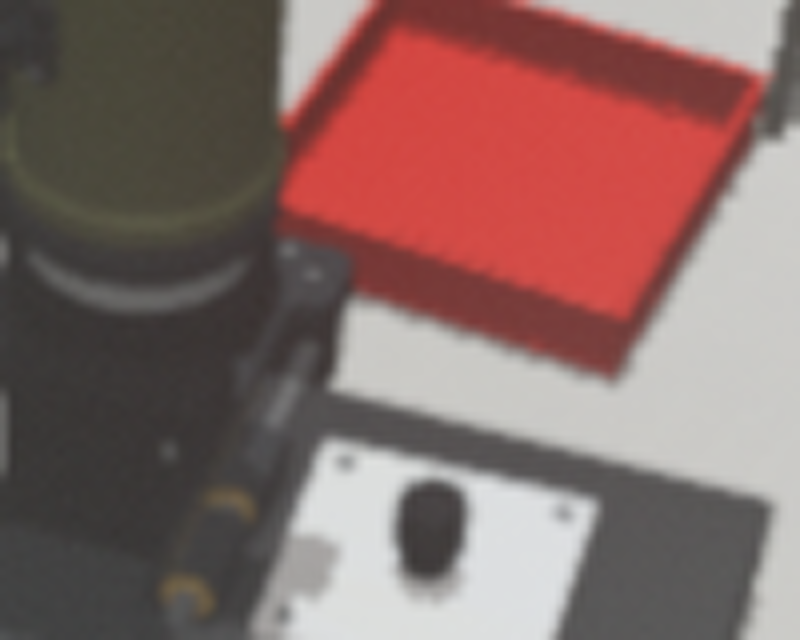

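```bash
python3 -m pendant '[{"travel":[0.002,0,0],"twist":0},{"travel":[0.004,0,0],"twist":0}]'|grep -E "pos|force"|tr '\n' ' ';  for i in 1 2 3 4 5; do python3 -m pendant '[{"travel":[0.001,0,0],"twist":0}]' | grep -E "pos|force"|tr '\n' ' '; echo; done; python3 -c "
from bench import ctrl
s=ctrl.get_state();print(s['ft_force'],s['torque'])"
```

```text
position: [0.5495, -0.0799, 0.0234] ft_force: [0.0, 0.1, -0.2] position: [0.5494, -0.0799, 0.0223] ft_force: [0.3, -0.1, 0.1] 
position: [0.5494, -0.0799, 0.0212] ft_force: [-0.3, -0.2, -0.4] 
position: [0.5494, -0.0799, 0.0204] ft_force: [-3.4, 0.1, 7.8] 
position: [0.5494, -0.0799, 0.0203] ft_force: [-4.3, 0.4, 11.6] 
position: [0.5494, -0.0799, 0.0204] ft_force: [-3.4, -0.5, 7.8] 
[-3.44307211 -0.49362302  7.77599513] [0.09845959 0.75338905 0.02477384]
```

Contact with granite came at reported z 0.0204, so the true tip is reported z + 0.0196. That also matches b2 at 0.0540, so b2 is sound. Now b1.

```bash
python3 -m pendant '[{"travel":[-0.03,0,0],"twist":0},{"travel":[-0.03,-0.02,0.02],"twist":0},{"travel":[-0.025,-0.039,0.041],"twist":0},{"travel":[-0.019,-0.039,0.041],"twist":0},{"travel":[-0.016,-0.039,0.041],"twist":0},{"travel":[-0.015,-0.039,0.041],"twist":0},{"travel":[-0.014,-0.039,0.041],"twist":0},{"travel":[-0.0133,-0.039,0.041],"twist":0},{"travel":[-0.0133,-0.039,0.041],"twist":0}]'
```

```text
time: 8.85
position: [0.5114, -0.1205, 0.0343]
tool_rot: [1.206, 1.224, -1.205]
ft_force: [-0.9, 1.7, 5.1]
grip_width: 0.011
```

```bash
python3 -m pendant '[{"travel":[-0.03,0,0],"twist":0},{"travel":[-0.035,-0.03,0.003],"twist":0},{"travel":[-0.03,-0.072,0.004],"twist":0},{"travel":[-0.01,-0.072,0.004],"twist":0},{"travel":[-0.004,-0.072,0.004],"twist":0},{"travel":[-0.002,-0.072,0.004],"twist":0},{"travel":[-0.001,-0.072,0.004],"twist":0},{"travel":[0,-0.072,0.004],"twist":0},{"travel":[0.0006,-0.072,0.004],"twist":0},{"travel":[0.0006,-0.072,0.004],"twist":0}]'
```

```text
time: 10.1
position: [0.4398, -0.1251, 0.0344]
tool_rot: [1.206, 1.223, -1.204]
ft_force: [0.0, 0.2, 0.7]
grip_width: 0.005
```

```bash
for i in 1 2; do python3 -m pendant '[{"travel":[0.0007,0,0],"twist":0},{"travel":[0.0007,0,0],"twist":0}]' | grep -E "pos|force"|tr '\n' ' '; echo; done
```

```text
position: [0.4398, -0.1251, 0.0343] ft_force: [-1.7, 0.6, 6.2] 
position: [0.4398, -0.1251, 0.0343] ft_force: [-2.5, 0.3, 5.9]
```

```bash
python3 -m pendant '[{"travel":[-0.03,0,0],"twist":0},{"travel":[-0.035,0.001,0.03],"twist":0},{"travel":[-0.03,0.0034,0.072],"twist":0},{"travel":[-0.01,0.0034,0.072],"twist":0},{"travel":[-0.004,0.0034,0.072],"twist":0},{"travel":[-0.002,0.0034,0.072],"twist":0},{"travel":[-0.001,0.0034,0.072],"twist":0},{"travel":[0,0.0034,0.072],"twist":0},{"travel":[0.0006,0.0034,0.072],"twist":0},{"travel":[0.001,0.0034,0.072],"twist":0}]';for i in 1 2; do python3 -m pendant '[{"travel":[0.0007,0,0],"twist":0},{"travel":[0.0007,0,0],"twist":0}]' | grep -E "pos|force"|tr '\n' ' '; echo; done
```

```text
time: 11.85
position: [0.4443, -0.1969, 0.0342]
tool_rot: [1.205, 1.223, -1.204]
ft_force: [-3.0, 1.5, 10.2]
grip_width: 0.006
position: [0.4444, -0.1969, 0.0343] ft_force: [-2.3, 1.6, 6.9] 
position: [0.4444, -0.1969, 0.0343] ft_force: [-2.8, 1.8, 6.9]
```

All four corners of B are sound: firm contact at 0.0342–0.0344 each time. Now plate A, starting at a3 (0.4671,-0.0308).

```bash
python3 -m pendant '[{"travel":[-0.04,0,0],"twist":0},{"travel":[-0.045,0.005,-0.05],"twist":0},{"travel":[-0.045,0.012,-0.105],"twist":0},{"travel":[-0.04,0.0227,-0.155],"twist":0},{"travel":[-0.02,0.0227,-0.166],"twist":0},{"travel":[-0.006,0.0227,-0.166],"twist":0},{"travel":[-0.002,0.0227,-0.166],"twist":0},{"travel":[-0.001,0.0227,-0.166],"twist":0},{"travel":[0,0.0227,-0.166],"twist":0},{"travel":[0.0006,0.0227,-0.166],"twist":0}]';for i in 1 2; do python3 -m pendant '[{"travel":[0.0007,0,0],"twist":0},{"travel":[0.0007,0,0],"twist":0}]' | grep -E "pos|force"|tr '\n' ' '; echo; done
```

```text
time: 13.6
position: [0.4661, -0.0312, 0.0349]
tool_rot: [1.205, 1.221, -1.205]
ft_force: [-0.2, -0.9, -0.2]
grip_width: 0.01
position: [0.4663, -0.0313, 0.0344] ft_force: [0.2, 1.0, 1.0] 
position: [0.4662, -0.0315, 0.0337] ft_force: [-0.0, -0.8, 1.6]
```

a3 yields: z goes below 0.0344 at about 1.6 N. I'll follow it down.

```bash
for i in 1 2 3 4 5; do python3 -m pendant '[{"travel":[0.001,0,0],"twist":0}]' | grep -E "time|pos|force"|tr '\n' ' '; echo; done
```

```text
time: 14.22 position: [0.4662, -0.0317, 0.0328] ft_force: [-0.7, -2.1, 1.8] 
time: 14.35 position: [0.4661, -0.0319, 0.0318] ft_force: [-1.7, -1.9, 2.3] 
time: 14.48 position: [0.466, -0.0322, 0.0307] ft_force: [-1.8, -1.8, 2.1] 
time: 14.6 position: [0.4661, -0.0322, 0.0303] ft_force: [-4.2, -1.1, 12.6] 
time: 14.72 position: [0.4661, -0.0323, 0.0302] ft_force: [-5.1, -1.5, 12.9]
```

It bottoms out 4.2 mm lower. Force is a bit over the 4–10 N range, so I'll ease off and hold it.

```bash
python3 -m pendant '[{"travel":[0.0005,0,0],"twist":0},{"travel":[0.0005,0,0],"twist":0}]'|grep -E "time|pos|force"|tr '\n' ' '; python3 - <<'E'
from h import *
show(ctrl.get_image("scene"),"pics/s7.png",(310,190,410,270),8)
E
python3 -m pendant '[{"travel":[0.0006,0,0],"twist":0},{"travel":[0.0006,0,0],"twist":0},{"travel":[0.0006,0,0],"twist":0},{"travel":[0.0006,0,0],"twist":0},{"travel":[0.0006,0,0],"twist":0},{"travel":[0.0006,0,0],"twist":0},{"travel":[0.0006,0,0],"twist":0},{"travel":[0.0006,0,0],"twist":0},{"travel":[0.0006,0,0],"twist":0},{"travel":[0.0006,0,0],"twist":0}]'
```

```text
time: 14.98 position: [0.466, -0.0322, 0.0304] ft_force: [-3.8, -0.1, 7.9] time: 16.27
position: [0.466, -0.0323, 0.0304]
tool_rot: [1.203, 1.22, -1.208]
ft_force: [-2.8, -0.9, 8.1]
grip_width: 0.004
```

View pics/s7.png

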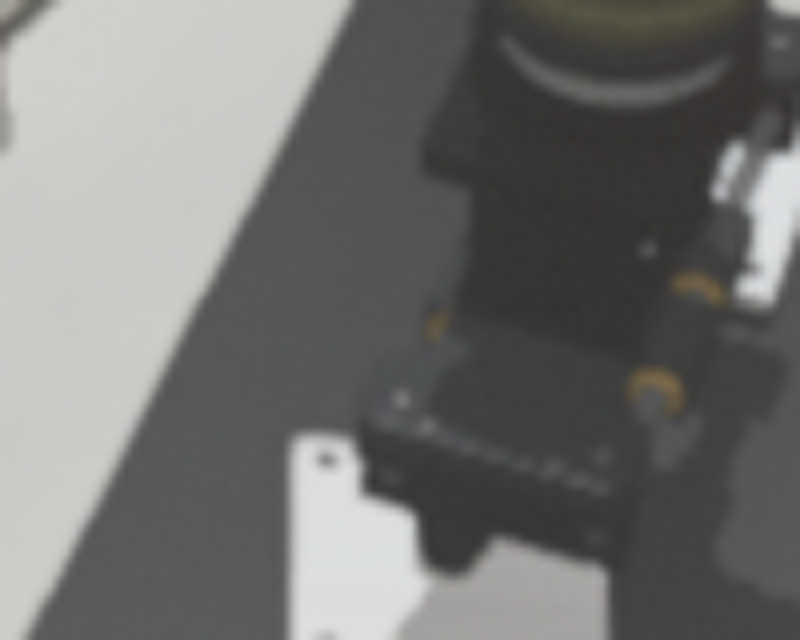

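a3 was held at about 8 N for more than 1.3 s, with the plate leaning. I'll release slowly, rise and look.

```bash
python3 -m pendant '[{"travel":[-0.001,0,0],"twist":0},{"travel":[-0.003,0,0],"twist":0},{"travel":[-0.006,0,0],"twist":0},{"travel":[-0.02,0,0],"twist":0},{"travel":[-0.06,-0.01,0.02],"twist":0},{"travel":[-0.1,-0.02,0.07],"twist":0},{"travel":[-0.12,-0.02,0.12],"twist":0},{"travel":[-0.12,-0.02,0.14],"twist":0},{"travel":[-0.12,-0.02,0.14],"twist":0},{"travel":[-0.12,-0.02,0.14],"twist":0}]'
python3 - <<'E'
from h import *
np.set_printoptions(precision=4,suppress=True)
s=ctrl.get_state();im=ctrl.get_image("wrist");t=ctrl.get_image("top");show(im,"pics/w8.png");show(t,"pics/t8.png",(280,230,440,330),5)
print(s["position"],s["ft_force"])
P=[[.5087,.0623,.054],[.5341,-.0055,.054],[.4671,-.0308,.054],[.4414,.0368,.054],[.4878,.0157,.084]]
print(proj("wrist",P,s));print((proj("top",P)-[280,230])*5)
E
```

```text
time: 17.52
position: [0.4477, -0.1705, 0.1494]
tool_rot: [1.201, 1.223, -1.206]
ft_force: [-0.5, 0.4, -0.1]
grip_width: -0.001
[ 0.4477 -0.1705  0.1494] [-0.5245  0.4129 -0.1469]
[[ 44.9315 158.8568]
 [118.282  124.9468]
 [157.6574 208.7527]
 [ 85.7699 237.9685]
 [ 76.0599 188.2495]]
[[128.9506 209.9827]
 [249.9244 161.0595]
 [299.0885 280.9857]
 [177.9628 330.9465]
 [214.3105 244.2628]]
```

View pics/w8.png

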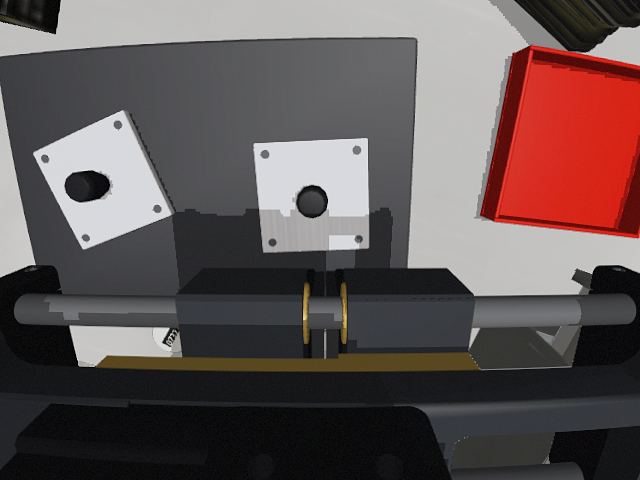

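View pics/t8.png

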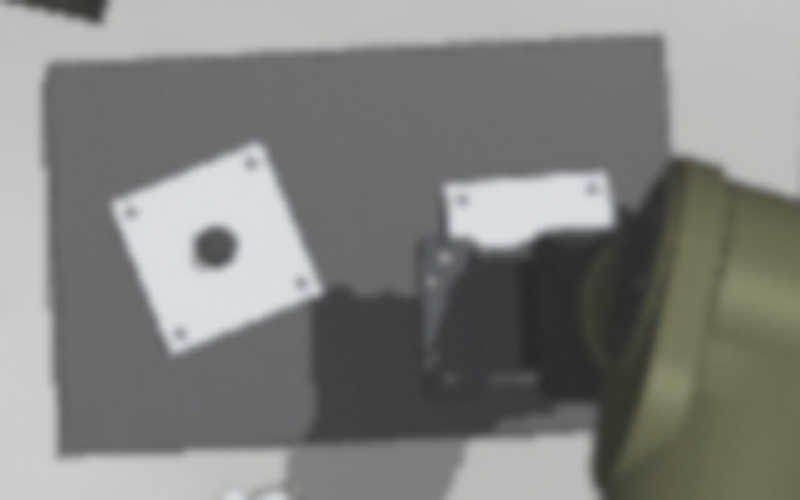

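Plate A fell back level and hasn't shifted: all dots are within 1 px of the originals in both views, with wrist dots at (45,158), (118,125), (157,209), (86,238). B is in place too. Next I'll go above A's knob and open the gripper.

```bash
python3 -m pendant '[{"travel":[0,0.01,-0.04],"twist":0},{"travel":[0.01,0.02,-0.09],"twist":0},{"travel":[0.03,0.03,-0.14],"twist":0},{"travel":[0.05,0.04,-0.175],"twist":0},{"travel":[0.06,0.042,-0.185],"twist":0},{"travel":[0.06,0.042,-0.185],"twist":0},{"travel":[0.06,0.042,-0.185],"twist":0}]' 0.2 30
python3 - <<'E'
from h import *
np.set_printoptions(precision=4,suppress=True)
s=ctrl.get_state();Rm=R.from_rotvec(s["tool_rot"]).as_matrix()
print(Rm, "travel:",Rm.T@(np.array([.4878,.0157,.0374])-s["position"]))
E
```

```text
time: 18.5
position: [0.4875, 0.0136, 0.0903]
tool_rot: [1.202, 1.221, -1.207]
ft_force: [0.1, -0.2, 0.6]
grip_width: 0.59
[[-0.0079  0.9999  0.0085]
 [ 0.0032  0.0085 -1.    ]
 [-1.     -0.0079 -0.0033]] travel: [ 0.0529  0.0007 -0.0019]
```

```bash
python3 -m pendant '[{"travel":[0.02,0.001,-0.002],"twist":0},{"travel":[0.04,0.001,-0.002],"twist":0},{"travel":[0.05,0.001,-0.002],"twist":0},{"travel":[0.0525,0.001,-0.002],"twist":0},{"travel":[0.0525,0.001,-0.002],"twist":0}]'
python3 - <<'E'
from h import *
show(ctrl.get_image("scene"),"pics/s9.png",(310,170,410,250),8)
E
```

```text
time: 19.12
position: [0.4886, 0.0154, 0.0383]
tool_rot: [1.202, 1.22, -1.207]
ft_force: [0.8, 0.2, 1.0]
grip_width: 0.596
```

View pics/s9.png

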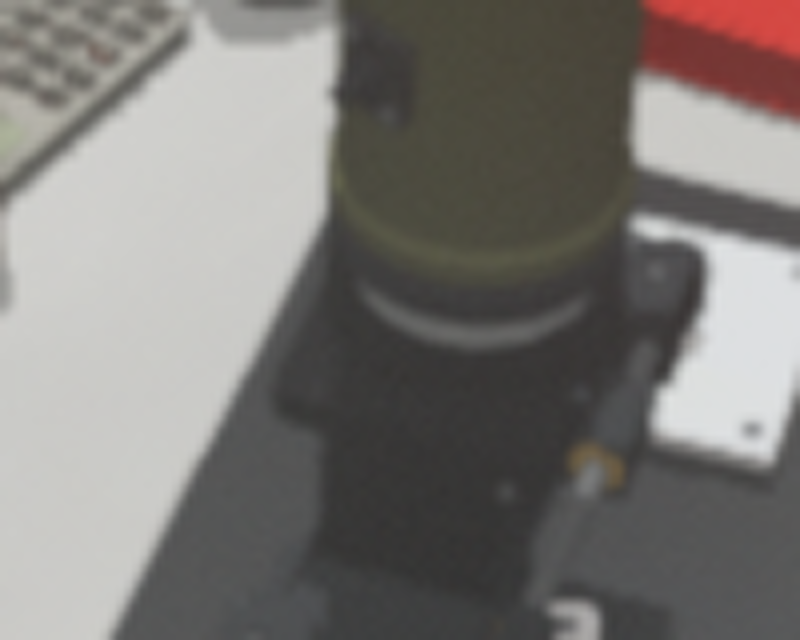

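The view is mostly blocked by the gripper; B stands clear at right. Closing on the knob.

```bash
python3 -m pendant '[{"travel":[0,0,0],"twist":0},{"travel":[0,0,0],"twist":0},{"travel":[0,0,0],"twist":0},{"travel":[0,0,0],"twist":0},{"travel":[0,0,0],"twist":0},{"travel":[0,0,0],"twist":0}]' -1 35; python3 -m pendant '[{"travel":[-0.002,0,0],"twist":0},{"travel":[-0.006,0,0],"twist":0},{"travel":[-0.012,0,0],"twist":0},{"travel":[-0.02,0,0],"twist":0},{"travel":[-0.03,0,0],"twist":0},{"travel":[-0.03,0,0],"twist":0}]'
```

```text
time: 19.92
position: [0.4888, 0.0155, 0.0386]
tool_rot: [1.202, 1.22, -1.207]
ft_force: [-1.0, -0.1, 1.3]
grip_width: 0.266
time: 20.68
position: [0.4901, 0.0154, 0.0698]
tool_rot: [1.203, 1.218, -1.205]
ft_force: [0.0, -0.1, -5.6]
grip_width: 0.265
```

Grasp confirmed: width is about 23 mm and the load 5.6 N. Now I'll lift and carry toward the tray, high over B.

```bash
python3 -m pendant '[{"travel":[-0.03,0,0],"twist":0},{"travel":[-0.06,0,0],"twist":0},{"travel":[-0.075,0.005,0.03],"twist":0},{"travel":[-0.075,0.01,0.07],"twist":0},{"travel":[-0.075,0.015,0.11],"twist":0},{"travel":[-0.075,0.02,0.15],"twist":0},{"travel":[-0.075,0.025,0.19],"twist":0},{"travel":[-0.075,0.03,0.23],"twist":0},{"travel":[-0.075,0.03,0.26],"twist":0},{"travel":[-0.075,0.03,0.28],"twist":0}]'
python3 - <<'E'
from h import *
show(ctrl.get_image("scene"),"pics/s10.png");show(ctrl.get_image("top"),"pics/t10.png",(260,180,600,480),2.3)
E
```

```text
time: 21.92
position: [0.522, -0.2663, 0.1433]
tool_rot: [1.204, 1.218, -1.207]
ft_force: [-0.6, 0.6, -5.6]
grip_width: 0.269
```

View pics/s10.png

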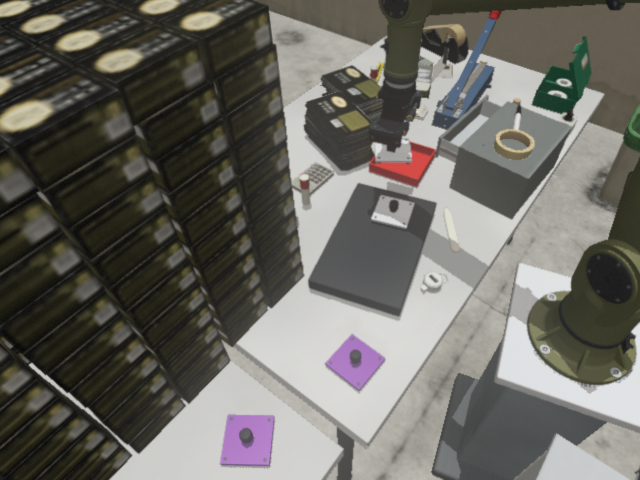

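View pics/t10.png

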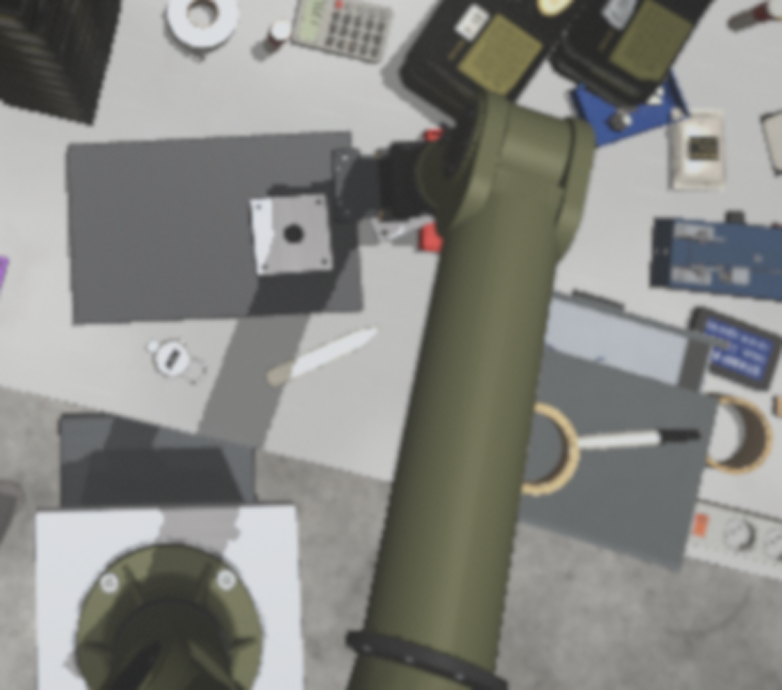

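```bash
python3 - <<'E'
from h import *
np.set_printoptions(precision=3,suppress=True)
print(onz("scene",[(342,166),(372,160),(308,138)],0.0))
for z in (0.05,.1,.15,.2):print(z,onz("top",[(436,218),(464,232),(490,180)],z))
s=ctrl.get_state();Rm=R.from_rotvec(s["tool_rot"]).as_matrix()
print(s["position"],"travel:",Rm.T@(np.array([.5219,-.3998,s["position"][2]])-s["position"]))
im=ctrl.get_image("wrist");show(im,"pics/w10.png")
E
```

```text
[[ 0.68  -0.327 -0.   ]
 [ 0.606 -0.385  0.   ]
 [ 0.828 -0.412  0.   ]]
0.05 [[ 0.651 -0.306  0.05 ]
 [ 0.609 -0.382  0.05 ]
 [ 0.755 -0.462  0.05 ]]
0.1 [[ 0.644 -0.294  0.1  ]
 [ 0.604 -0.367  0.1  ]
 [ 0.744 -0.444  0.1  ]]
0.15 [[ 0.636 -0.281  0.15 ]
 [ 0.598 -0.352  0.15 ]
 [ 0.732 -0.426  0.15 ]]
0.2 [[ 0.629 -0.269  0.2  ]
 [ 0.592 -0.336  0.2  ]
 [ 0.721 -0.408  0.2  ]]
[ 0.522 -0.267  0.143] travel: [-0.    -0.     0.132]
```

View pics/w10.png

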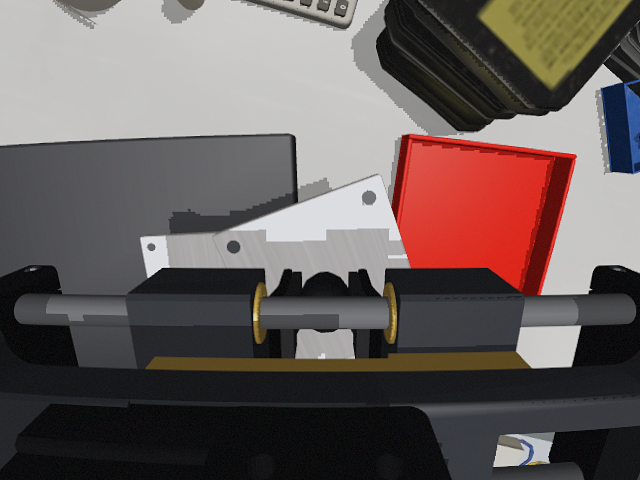

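```bash
python3 - <<'E'
from h import *
np.set_printoptions(precision=3,suppress=True)
s=ctrl.get_state()
print(tri("wrist",(560,112),"top",(464,231),s),tri("wrist",(384,0),"top",(437,218),s), tri("wrist",(485,130),"top",(464,231),s))
E
```

```text
(array([ 0.597, -0.329,  0.227]), np.float64(0.010509598661485747)) (array([ 0.629, -0.274,  0.216]), np.float64(0.013581963917816511)) (array([ 0.605, -0.367,  0.097]), np.float64(0.0030744155702156274))
```

The plate hangs level beside the tray in the wrist view (dots (234,247) and (369,198)), and B stands alone on the granite. The carton pile corner is near (0.60,-0.35), so I'll swing in at lower x.

```bash
python3 -m pendant '[{"travel":[0,-0.03,0.01],"twist":0},{"travel":[0,-0.045,0.05],"twist":0},{"travel":[0,-0.045,0.09],"twist":0},{"travel":[0,-0.04,0.125],"twist":0},{"travel":[0,-0.02,0.132],"twist":0},{"travel":[0,-0.003,0.132],"twist":0},{"travel":[0,-0.003,0.132],"twist":0},{"travel":[0,-0.003,0.132],"twist":0}]'
python3 - <<'E'
from h import *
np.set_printoptions(precision=4,suppress=True)
s=ctrl.get_state();print(s["position"],s["ft_force"])
im=ctrl.get_image("wrist");show(im,"pics/w11.png")
Rm=R.from_rotvec(s["tool_rot"]).as_matrix();print(Rm,Rm.T@(np.array([.519,-.3998,.03])-s["position"]))
E
```

```text
time: 23.08
position: [0.5201, -0.3953, 0.1429]
tool_rot: [1.203, 1.221, -1.205]
ft_force: [0.2, 0.1, -5.9]
grip_width: 0.266
[ 0.5201 -0.3953  0.1429] [ 0.2119  0.0702 -5.9342]
[[-0.0058  0.9999  0.0086]
 [ 0.0042  0.0086 -1.    ]
 [-1.     -0.0058 -0.0042]] [ 0.1129 -0.0005  0.0049]
```

View pics/w11.png

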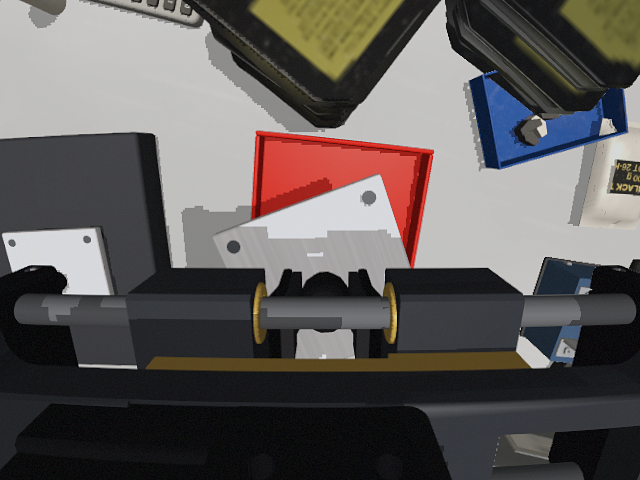

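```bash
python3 - <<'E'
from h import *
np.set_printoptions(precision=4,suppress=True)
s=ctrl.get_state()
print(onz("wrist",[(257,132),(433,151)],.03,s))
for z in (0,.1,.2): print(z,onz("wrist",[(330,125),(335,82)],z,s))
# plate corner dots at z: pad underside -> top face = tip-0.003
print(onz("wrist",[(234,247),(369,198)],s["position"][2]+.0196-.003-.0003,s))
E
```

```text
[[ 0.6011 -0.3382  0.03  ]
 [ 0.5872 -0.4846  0.03  ]]
0 [[ 0.6087 -0.3986  0.    ]
 [ 0.6453 -0.4026  0.    ]]
0.1 [[ 0.6026 -0.3976  0.1   ]
 [ 0.6279 -0.4003  0.1   ]]
0.2 [[ 0.5964 -0.3965  0.2   ]
 [ 0.6105 -0.398   0.2   ]]
[[ 0.5402 -0.3494  0.1594]
 [ 0.5654 -0.4161  0.1594]]
```

```bash
python3 -m pendant '[{"travel":[0.03,-0.0015,0.005],"twist":0},{"travel":[0.06,-0.0015,0.005],"twist":0},{"travel":[0.085,-0.0015,0.005],"twist":0},{"travel":[0.105,-0.0015,0.005],"twist":0},{"travel":[0.12,-0.0015,0.005],"twist":0},{"travel":[0.127,-0.0015,0.005],"twist":0},{"travel":[0.13,-0.0015,0.005],"twist":0},{"travel":[0.13,-0.0015,0.005],"twist":0}]'
python3 - <<'E'
from h import *
im=ctrl.get_image("wrist");show(im,"pics/w12.png");show(ctrl.get_image("scene"),"pics/s12.png",(340,90,480,200),5)
E
```

```text
time: 24.12
position: [0.518, -0.4008, 0.0136]
tool_rot: [1.203, 1.219, -1.206]
ft_force: [-0.4, -0.6, -5.7]
grip_width: 0.267
```

View pics/w12.png

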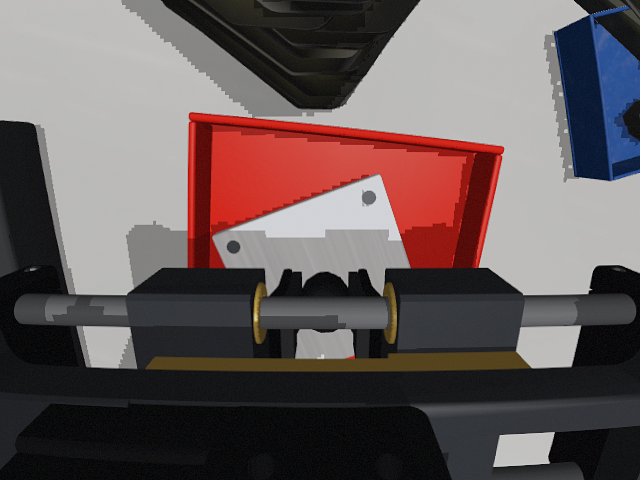

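View pics/s12.png

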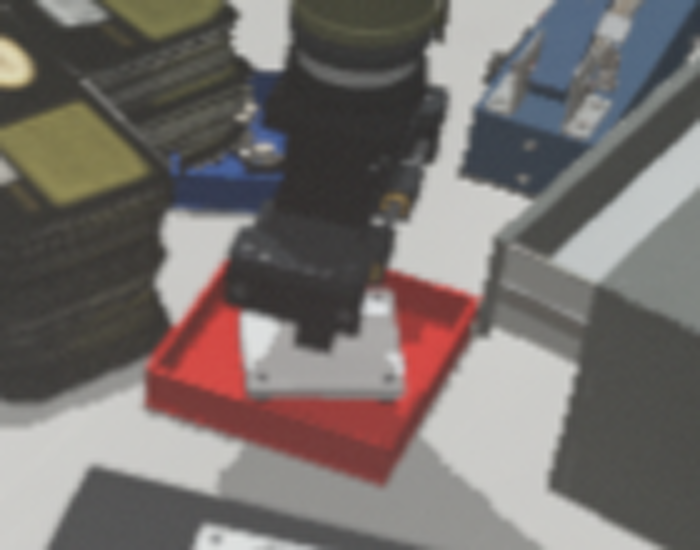

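The plate is inside the tray walls (the wrist view shows walls from (205,125) to (490,150)) with clearance all round. I'll lower it gently to the floor.

```bash
python3 -m pendant '[{"travel":[0.002,0,0],"twist":0},{"travel":[0.004,0,0],"twist":0},{"travel":[0.006,0,0],"twist":0},{"travel":[0.007,0,0],"twist":0},{"travel":[0.008,0,0],"twist":0},{"travel":[0.0085,0,0],"twist":0}]'|grep -E "pos|force"; for i in 1 2 3 4 5; do python3 -m pendant '[{"travel":[0.0007,0,0],"twist":0}]' | grep -E "time|pos|force"|tr '\n' ' '; echo; done
```

```text
position: [0.518, -0.4008, 0.0053]
ft_force: [0.1, -0.1, -5.1]
time: 25.1 position: [0.5181, -0.4009, 0.0046] ft_force: [-0.1, -0.1, -5.6] 
time: 25.22 position: [0.5181, -0.4009, 0.0039] ft_force: [-0.7, -0.4, -5.6] 
time: 25.35 position: [0.5181, -0.4009, 0.0032] ft_force: [0.0, -1.4, -5.7] 
time: 25.48 position: [0.5181, -0.4009, 0.0027] ft_force: [-1.3, 0.9, -0.9] 
time: 25.6 position: [0.5182, -0.4009, 0.0026] ft_force: [-1.9, 1.4, 0.1]
```

The floor now carries the plate. Release, then retreat straight up.

```bash
python3 -m pendant '[{"travel":[0,0,0],"twist":0},{"travel":[0,0,0],"twist":0},{"travel":[0,0,0],"twist":0},{"travel":[0,0,0],"twist":0},{"travel":[0,0,0],"twist":0}]' 0.2; python3 -m pendant '[{"travel":[-0.02,0,0],"twist":0},{"travel":[-0.05,0,0],"twist":0},{"travel":[-0.1,0,0],"twist":0},{"travel":[-0.15,0,0],"twist":0},{"travel":[-0.15,-0.01,-0.04],"twist":0},{"travel":[-0.15,-0.02,-0.09],"twist":0},{"travel":[-0.15,-0.03,-0.14],"twist":0},{"travel":[-0.15,-0.03,-0.18],"twist":0},{"travel":[-0.15,-0.03,-0.18],"twist":0},{"travel":[-0.15,-0.03,-0.18],"twist":0}]'
python3 - <<'E'
from h import *
np.set_printoptions(precision=4,suppress=True)
s=ctrl.get_state()
im=ctrl.get_image("wrist");show(im,"pics/w13.png");sc=ctrl.get_image("scene");show(sc,"pics/s13.png",(290,90,490,240),4);show(ctrl.get_image("top"),"pics/t13.png",(280,160,520,330),3.3)
E
```

```text
time: 26.22
position: [0.5182, -0.4009, 0.0027]
tool_rot: [1.203, 1.218, -1.206]
ft_force: [0.0, -0.5, -0.4]
grip_width: 0.588
time: 27.48
position: [0.4878, -0.2225, 0.1545]
tool_rot: [1.203, 1.216, -1.206]
ft_force: [0.0, -0.1, -0.3]
grip_width: 0.599
```

View pics/w13.png

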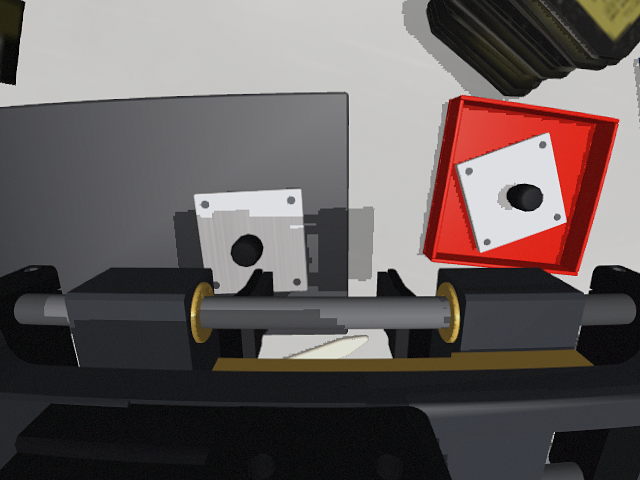

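View pics/s13.png

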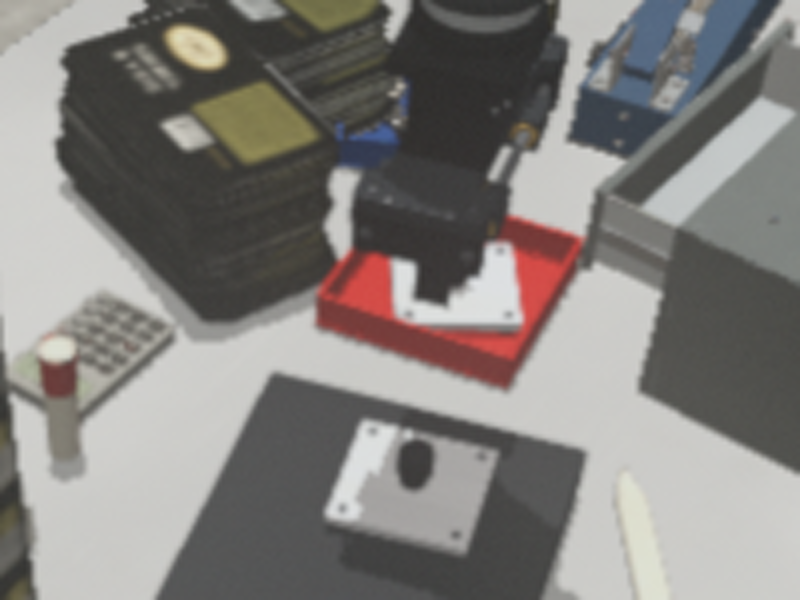

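View pics/t13.png

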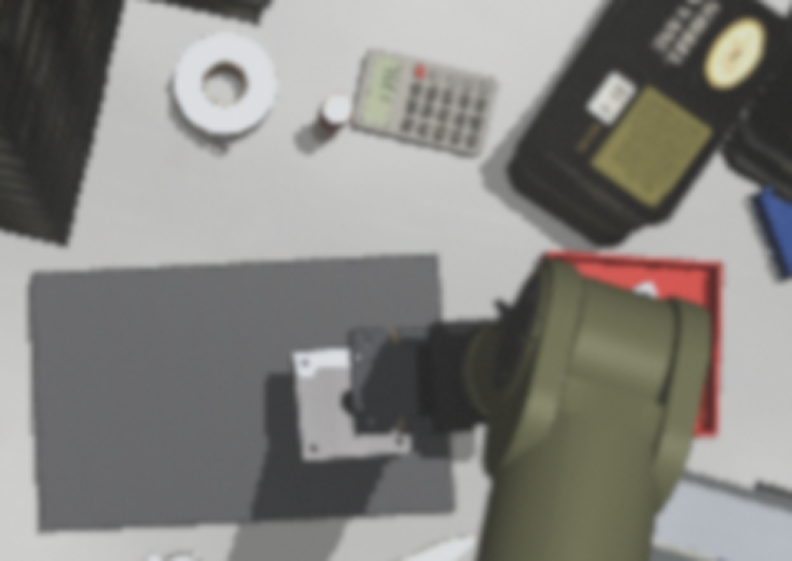

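The wrist view shows the plate inside the tray, with dots at (468,170), (543,145), (558,217), (487,242). B is on the granite, and the roll and glue stick stand as before. One numeric check, then I hand in.

```bash
python3 - <<'E'
from h import *
np.set_printoptions(precision=4,suppress=True)
s=ctrl.get_state()
P=onz("wrist",[(468.5,171),(543,145),(557.5,217),(487,242)],.018,s);print(P,[np.linalg.norm(P[i]-P[i-1]) for i in range(4)],P.mean(0))
print("B",onz("wrist",[(205,204.5),(291,200)],.054,s), "was .5106,-.1213 / .5149,-.1935")
print(ctrl.close_job(), s["time"], s["ft_force"])
E
```

```text
[[ 0.5373 -0.3533  0.018 ]
 [ 0.5622 -0.4211  0.018 ]
 [ 0.4954 -0.4464  0.018 ]
 [ 0.47   -0.3789  0.018 ]] [np.float64(0.07199824678615117), np.float64(0.07221503078453101), np.float64(0.07145001185660245), np.float64(0.07206203329098214)] [ 0.5162 -0.3999  0.018 ]
B [[ 0.5108 -0.1225  0.054 ]
 [ 0.5146 -0.1941  0.054 ]] was .5106,-.1213 / .5149,-.1935
the job is handed in; nothing more can be done
None 27.625 [-0.8422  0.0359 -0.1353]
```

The warped plate is in the red reject tray and the job is handed in, at 27.6 s of the 72 s allowed.

- **Finding it:** The plate nearer the tray (at y ≈ -0.16) was firm at all four corners, taking 5–10 N with no yield. The other plate, at about (0.488, 0.016), gave way at its corner near (0.467, -0.031). It started at about 1–2 N and sank about 4.2 mm. I did not press its other three corners.
- **Holding it:** I held that corner down at about 8 N for more than 1.3 s. It first touched bottom at about 13 N, above the 4–10 N aim but well under 35 N. Once released, the plate fell back level and had not shifted.
- **Moving it:** I gripped the plate by its knob and carried it to the tray. I lowered it in steps of 0.7 mm until the floor took its weight, then let go and moved clear.
- **Last checks:**
  - The four dots of the plate in the tray measure 71.5–72.2 mm apart at the height of a flat plate, so it lies flat. It is centred at (0.516, -0.400), clear of the tray walls.
  - The sound plate is within about 1.2 mm of where it started, which is within measuring error.
  - By eye, the label roll and glue stick have not moved.
- **One disagreement:** The fingertips touched about 19.6 mm short of the reported tool position. I confirmed this by touching bare granite and allowed for it from then on.

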